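# Free a donated telescopic lamp and hold it at its second stop

### The job

Free and check the donated telescopic lamp: with the mallet, knock the red transit pin on its base fully down until it stays down, then set the mallet down on the bench without dropping it. Then squeeze the orange release button on the lamp's black grip, pull the grip straight up past the first stop to the second stop (column fully out), and finish while still holding it up there, leaving the other things on the bench where they are.

Things in the scene. Friction and masses are not known exactly. Their poses are not given: they have to be found in the camera images.
- lamp: Telescopic lamp fixed to the bench, left or right of the robot: grey base 120 x 290 x 36 mm (local x, y, z), origin under its middle, z up. At local y +85 mm the column: sleeve 34 mm across up to z 85 mm, flat white lamp head 100 mm across at z 96 to 114 mm, black grip above it (head and grip rise with the upper tube). At local y -90 mm the red-capped transit pin.
- pin (a joint): Transit pin, m pressed down: 0 = up, 0.014 = fully down, red cap on its collar. Sprung (4 N at the start, 8 N fully down); pushed past 0.012 it is caught and stays at about 0.012, pushed less it springs back. Until caught, it locks the lower tube. To be driven with the mallet only.
- pin_top (a point): Middle of the red cap's top face; the cap is 20 mm across and 8 mm high. 66 mm above the bench when up, 52 mm when fully down.
- grip_center (a point): Centre of the black grip block at the column's top, axes as the lamp's. Block 34 mm (local x) by 40 mm (local y); its underside is 29 mm below this point, just above the white lamp head, its top 25 mm above. 143 mm above the bench with the column shut, 253 mm fully out.
- button_face (a point): Middle of the outer face of the orange release button, 7 mm proud of the grip's local +x face, at the height of grip_center; face 26 mm (local y) by 34 mm high. Over grip and button in local x: 41 mm, 36 mm with the button fully in, so a grasp from above that closes along the lamp's local x squeezes it in.
- button (a joint): Release button, m pressed in: 0 = out, 0.005 = fully in (about 7 N, springs back). The column is locked shut unless it is in by more than 0.0035 as the pull begins; keep it squeezed.
- upper_tube (a joint): Upper tube with lamp head and grip: m drawn out of the lower tube, 0 to 0.055 (0.055 = first stop). It comes first; the pull is about 2.5 N.
- lower_tube (a joint): Lower tube: m drawn out of the sleeve, 0 to 0.055. Past the first stop it follows, at a pull of about 6 to 8 N in all; 0.055 with the upper tube at 0.055 too is the second stop, a hard end. Let go, the column sinks back.
- mallet_grip (a point): Where to grip the mallet's wooden handle: half-way up, 55 mm from the head's axis. Mallet x axis: along the handle towards the head; z: along the head's axis. Handle level, at the head's half height, 24 mm wide, 20 mm high, from 22 to 200 mm from the head's axis (free end blue). Mallet about 0.3 kg.
- mallet_head (a point): Centre of the mallet's black rubber head: an upright cylinder 44 mm across and 70 mm high, so its lower striking face is 35 mm below this point. At the start the mallet stands on that face on its rest, this point 41 mm above the bench.
- mallet: The mallet itself; origin at the middle of the head's lower face, axes as at mallet_grip.
- mallet_rest: Fixed wooden rest: board 270 x 80 x 6 mm with a notched block (30 mm long, notch 32 mm wide, prongs to 43 mm above the bench) under the handle, 165 mm from the origin along local -x. Origin on the bench under the mallet's head (0 to 12 mm behind it), x axis as the mallet's.
- mug: White mug, 76 mm across, 85 mm high; leave alone. Origin under its centre.
- tape_roll: Blue ring-shaped roll, 60 mm across, 20 mm high; leave alone. Origin under its centre.
- toy_house: Wooden toy house with red roof, about 90 x 124 x 82 mm; leave alone. Origin under its centre.
- red_shade: Red cone lampshade, 100 mm across, 98 mm high; leave alone. Origin under its centre.
- helmet: Magenta child's helmet, 210 mm across, 120 mm high; leave alone. Origin under its centre.
- jar: Glass jar with green lid, 64 mm across, 90 mm high; leave alone. Origin under its centre.
- screwdriver: Screwdriver with yellow handle, about 200 mm long, lying; leave alone.
Not all that is in view belongs to the job. Leave any turquoise look-alike of the mallet alone.

How it is judged:
By the outcome, as a careful person would: the job done as asked, in the order asked, and still so for the second after the job is handed in, while the arm keeps its last pose, push and grip.
It also fails if it takes over 67 s, if anything falls off the work surface, if the arm or the gripper's body presses on something with over 40 N, if the wrist force passes 120 N, or if a joint passes its speed limit or range.

### The arm

A 6-joint arm with a two-finger parallel gripper is mounted at the origin on the work surface. World frame = base frame: x ahead of the robot, y to its left, z up, the work surface at z = 0. Lengths are in mm, angles in rad, forces in N, time in s.
With the tool pointing down it reaches from about 300 to 775 mm from the base axis. Payload 14.6 kg.
Tool frame: the origin (TCP) lies midway between the tips of the shut fingers; the grasp point (between the pads) lies 19 mm behind it; z points along the fingers, y is the direction in which the jaws open and shut (so a half turn about z gives the same grasp; the last joint's range is limited). The gripper opens to 94 mm and grips with 3 to 60 N. Pads are 16 mm wide; open, the fingers measure 119 mm over their backs; the gripper's body (75 mm by 177 mm) begins 78 mm behind the grasp point.
Start: joints at [1.094, 0.3, 1.521, -0, 1.321, -0.067], TCP at [219.131, 504.451, 205.446] pointing down, gripper open.
Joint ranges: [-3.03, 3.03], [-0.79, 2.21], [0.23, 2.52], [-1.04, 4.18], [0, 3.07], [-2.55, 2.55]. Speed limits (rad/s): [2.22, 2.22, 2.57, 3.14, 3.14, 3.14].

### API

Orientations are given as [roll, pitch, yaw] about the fixed x, y, z axes, in that order (R = Rz(yaw) Ry(pitch) Rx(roll)).
In Python, from cell import read_state, camera, get_calibration, sign_off gives the robot as it stands.
- The arm moves only by the tool carry_out, never from a script. Its argument "series" is a list of rows, each an object with "delta_pos": the shift along the world's x, y, z in mm, a list of three; "turn": the turn, a rotation vector about the world's x, y, z in rad, a list of three; "hand": the opening, from 0 (shut) to 1 (fully open). A call has 1 to 8 rows; each row is the pose to reach, as a shift and turn from the pose commanded when the call began; what a row does not reach only later rows make up. A row lasts 1/8 s, in which the tool goes at most 62.5 mm and 10.7 degrees, less where a joint would pass 70% of its speed; a pose out of reach is approached as far as the arm can. A call with a gripper value outside its range is refused whole. The fingers move at their own pace and stop on an object; "squeeze" is the grip in N (left out, the last holds). Time passes only in rows, so rows that repeat a pose let the fingers close. It gives the time, the measured TCP pose, the force and the opening at its end, in the units of the state.
- read_state(): the state, without advancing time (a new reading comes with each control period).
- camera(name): name is "scene" or "top" or "wrist"; returns the picture (480x640x3 uint8, red, green, blue); there is no depth.
- get_calibration(name): a dict with "intrinsics" (3x3 intrinsics, pixels), "k1" (the pictures are not rectified: a ray, as slopes to the right and down, at radius r is drawn at 1 + k1 r^2 times it, then the intrinsics apply), "pose" (4x4, takes a point from camera to world coordinates). Camera axes: x right, y down, z forward; pixel columns grow to the right and rows downward; lengths in mm; the calibration is good to about 2 mm. A picture is of the moment at which its call begins: read the wrist's pose just before it. get_calibration takes no time and is no camera call; for the wrist camera it gives the pose at the moment of the call.
- sign_off(): hands the job in, once; it reports no verdict.
The state is a dict: "clock": time; "joints": joint angles; "qd": joint speeds; "effort": joint torques, N m; "eef_pos": TCP position; "eef_rot": TCP orientation; "wrist_force": force on the tool from outside, world axes, zero at the start; "moment": the same for the moment, N m; "finger_gap": finger opening in mm.
Only numpy, scipy, OpenCV 4.12 (cv2) and the standard library are available. Lean on these libraries where they do the work, as an engineer would, in place of code of your own. Each camera call takes 0.05 s, during which the arm holds its last target.

## Working session

There is one attempt and no reset: what is moved stays moved. The work goes in short steps, Python scripts to look and compute and a tool call to move; the robot and the scene stay as the last step left them, time stands still between calls to the robot, and variables do not carry over. Pictures are saved under pics/ and viewed, and the job is handed in when it is done.

Besides the shell and the picture viewer there is one more tool, called as a command line: name --argument value ..., lists and objects as JSON in quotes. carry_out: Moves the arm, as the interface text tells. Its arguments: {"type":"object","properties":{"series":{"type":"array"},"squeeze":{"type":"number"}},"required":["series"]}

```bash
mkdir -p pics; ls
python3 - <<'E'
from cell import *
import cv2
s=read_state(); print(s)
for n in ["scene","top","wrist"]:
    c=get_calibration(n); print(n,c)
    cv2.imwrite(f"pics/{n}0.png",camera(n)[:,:,::-1])
E
```

```text
pics
{'clock': 0.0, 'joints': array([ 1.09438401e+00,  3.00464491e-01,  1.52160292e+00, -1.88070793e-05,
        1.32069694e+00, -6.66003092e-02]), 'qd': array([ 0.00047804, -0.00070745, -0.00072561,  0.00126941,  0.00105516,
       -0.00178149]), 'effort': array([-1.82235333e-03, -5.31833982e+01, -3.52713776e+01,  7.07140379e-02,
        2.46026705e-02, -1.17096047e-04]), 'eef_pos': array([219.02278037, 504.21242321, 204.8807184 ]), 'eef_rot': array([-3.14042234e+00, -5.98018105e-05,  2.73178527e+00]), 'wrist_force': array([0.20252343, 0.55056003, 0.69102274]), 'moment': array([ 0.03347178, -0.01291934, -0.00767739]), 'finger_gap': 93.90634923456625}
scene {'intrinsics': array([[433.12240934,   0.        , 320.52932954],
       [  0.        , 433.12240934, 241.33373939],
       [  0.        ,   0.        ,   1.        ]]), 'k1': -0.06589646207461064, 'pose': array([[ 7.50239513e-01,  5.60529888e-01, -3.50637873e-01,
         8.18928240e+02],
       [ 6.61012770e-01, -6.24475316e-01,  4.16044106e-01,
        -4.25079507e+02],
       [ 1.42404596e-02, -5.43908839e-01, -8.39023471e-01,
[... 519 characters left out ...]
1.23721851e-01, -9.92227834e-01,
         1.27830882e+03],
       [ 0.00000000e+00,  0.00000000e+00,  0.00000000e+00,
         1.00000000e+00]])}
wrist {'intrinsics': array([[382.47966293,   0.        , 324.74702688],
       [  0.        , 382.47966293, 242.68452947],
       [  0.        ,   0.        ,   1.        ]]), 'k1': -0.019702840492557022, 'pose': array([[ 3.97564901e-01,  8.88313524e-01,  2.29872211e-01,
         1.52627420e+02],
       [ 9.17573090e-01, -3.84522892e-01, -1.01003811e-01,
         5.34180288e+02],
       [-1.33192446e-03,  2.51080125e-01, -9.67965390e-01,
         3.85506142e+02],
       [ 0.00000000e+00,  0.00000000e+00,  0.00000000e+00,
         1.00000000e+00]])}
```

View pics/scene0.png

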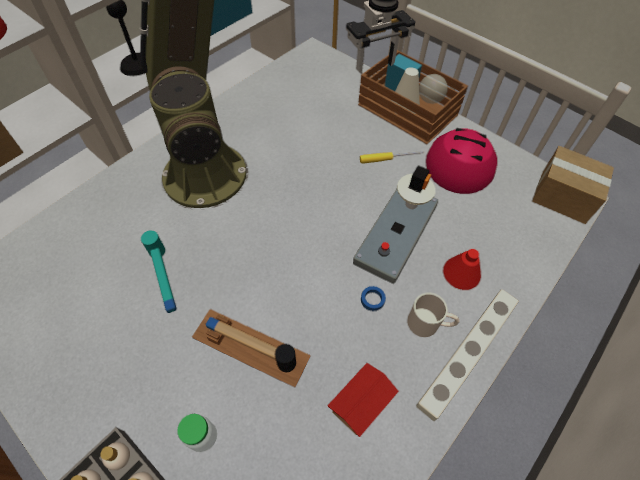

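View pics/top0.png

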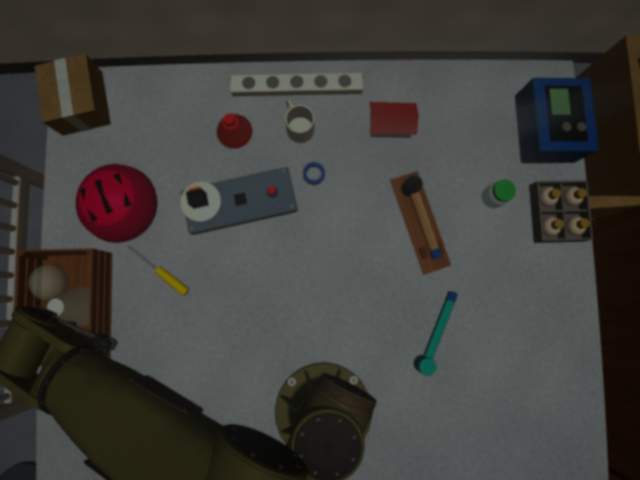

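View pics/wrist0.png

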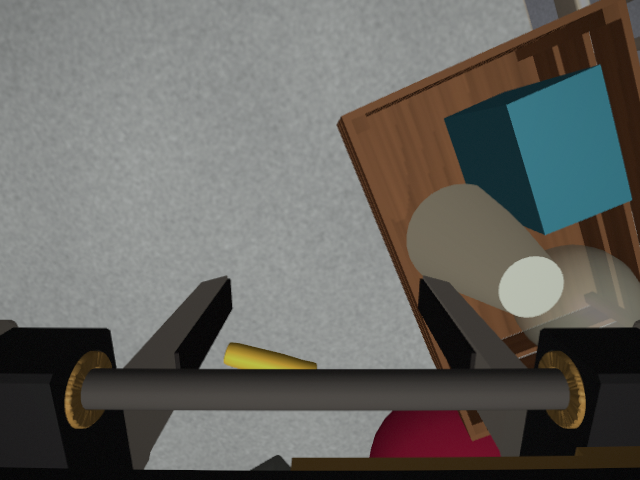

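Seen: the lamp's grip is at scene (419,180) and top (197,196). The red pin is at scene (385,247) and top (272,191). The wooden mallet's head is at scene (286,357) and top (412,184), with its blue handle end at top (436,254).

Lookalikes:
- For the mallet: the turquoise one at scene (155,240), top (428,366).
- For the pin: the red shade's tip at top (231,119), the red roof at top (393,119).
- For the grip: the black patch on the base at top (240,199).

I choose the black-headed mallet on its wooden rest and the small red cap on the grey base. Next are close crops.

```bash
cat > h.py <<'E'
import numpy as np, cv2
from cell import *
def ray(n,uv,c=None):
    c=c or get_calibration(n); K=c["intrinsics"]
    d=np.array([(uv[0]-K[0,2])/K[0,0],(uv[1]-K[1,2])/K[1,1]]); p=d.copy()
    for _ in range(20): p=d/(1+c["k1"]*(p@p))
    T=c["pose"]; v=T[:3,:3]@np.array([p[0],p[1],1.]); return T[:3,3],v/np.linalg.norm(v)
def onz(n,uv,z,c=None):
    o,v=ray(n,uv,c); return o+v*(z-o[2])/v[2]
def tri(r):
    A=np.zeros((3,3));b=np.zeros(3)
    for o,v in r:
        P=np.eye(3)-np.outer(v,v);A+=P;b+=P@o
    x=np.linalg.solve(A,b); return x,[np.linalg.norm((np.eye(3)-np.outer(v,v))@(x-o)) for o,v in r]
def proj(n,X,c=None):
    c=c or get_calibration(n);T=c["pose"];p=T[:3,:3].T@(np.asarray(X,float)-T[:3,3]);p=p[:2]/p[2]
    p=p*(1+c["k1"]*(p@p));K=c["intrinsics"];return np.array([K[0,0]*p[0]+K[0,2],K[1,1]*p[1]+K[1,2]])
def crop(img,x0,y0,x1,y1,s,name):
    cv2.imwrite("pics/"+name,cv2.resize(img[y0:y1,x0:x1],None,fx=s,fy=s,interpolation=cv2.INTER_CUBIC))
E
python3 - <<'E'
from h import *
s=cv2.imread("pics/scene0.png");t=cv2.imread("pics/top0.png")
a=cv2.resize(s[150:290,340:450],None,fx=4,fy=4,interpolation=2)
b=cv2.resize(t[150:250,170:310],None,fx=4,fy=4,interpolation=2)
d=cv2.resize(s[300:390,185:320],None,fx=4,fy=4,interpolation=2)
e=cv2.resize(t[160:280,380:460],None,fx=4,fy=4,interpolation=2)
cv2.imwrite("pics/a.png",a)
def pad(i,h): return cv2.copyMakeBorder(i,0,h-i.shape[0],0,0,0)
cv2.imwrite("pics/b.png",b);
cv2.imwrite("pics/c.png",cv2.resize(np.hstack([pad(d,480),pad(e,480)]),None,fx=.9,fy=.9))
E
```

```text
(no output)
```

View pics/a.png

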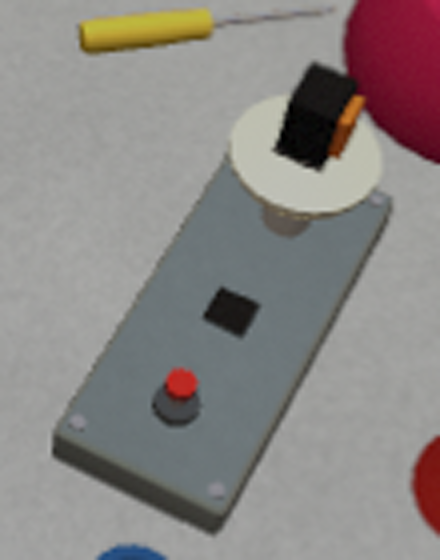

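View pics/b.png

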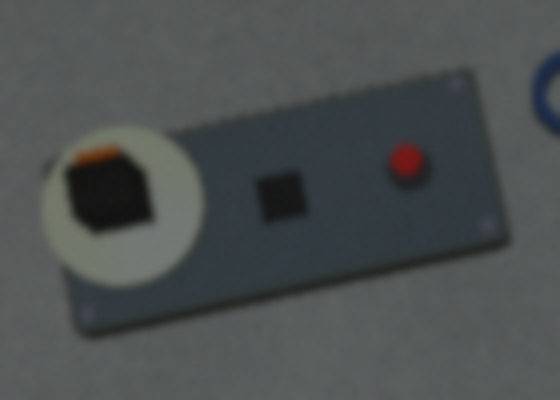

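View pics/c.png

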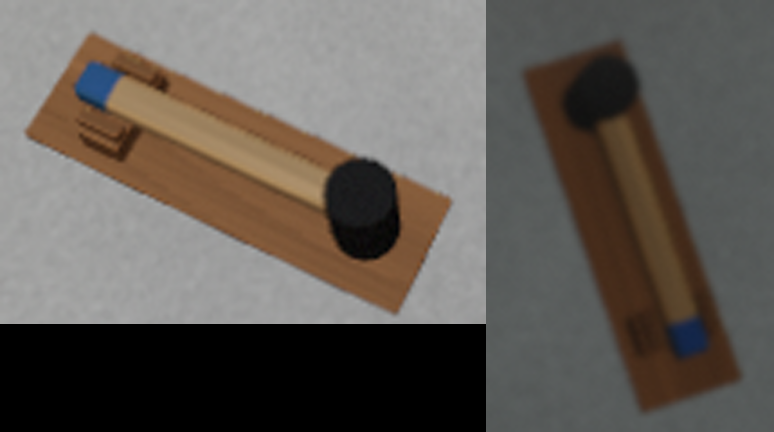

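The crops confirm both choices: a wooden-handled mallet with a black head on its rest, and a red cap on a dark collar at the free end of the grey base. The orange button faces away from the robot, on the +x side.

```bash
cat > m.py <<'E'
from h import *
s=cv2.imread("pics/scene0.png");t=cv2.imread("pics/top0.png")
def cen(img,lo,hi,box,name):
    x0,y0,x1,y1=box; H=cv2.cvtColor(img[y0:y1,x0:x1],cv2.COLOR_BGR2HSV)
    m=cv2.inRange(H,lo,hi); n,l,st,c=cv2.connectedComponentsWithStats(m)
    i=1+np.argmax(st[1:,4]); print(name,c[i]+[x0,y0],st[i]); return c[i]+[x0,y0]
ps=cen(s,(0,150,100),(10,255,255),(370,235,400,265),"pin s")
pt=cen(t,(0,130,60),(12,255,255),(255,175,290,205),"pin t")
print("pin tri",tri([ray("scene",ps),ray("top",pt)]),onz("scene",ps,65),onz("top",pt,65))
os_=cen(s,(5,150,100),(20,255,255),(400,160,440,210),"but s")
ot=cen(t,(5,100,40),(22,255,255),(175,170,225,220),"but t")
print("button",tri([ray("scene",os_),ray("top",ot)]))
# white head
hs=cen(s,(15,0,140),(40,80,255),(390,160,445,220),"head s")
# mallet head top, handle
a=(285.6,353.6);b=(414.4,183.6)
print("mh",tri([ray("scene",a),ray("top",b)]),onz("scene",a,76),onz("top",b,76))
# blue end
bs=cen(s,(100,120,40),(125,255,255),(195,305,230,340),"blue s")
bt=cen(t,(100,120,20),(130,255,255),(420,240,450,270),"blue t")
print("blue",tri([ray("scene",bs),ray("top",bt)]),onz("scene",bs,48),onz("top",bt,48))
# wood handle light: minAreaRect in top
for n,img,box in (("scene",s,(185,300,320,390)),("top",t,(380,160,460,280))):
    x0,y0,x1,y1=box;H=cv2.cvtColor(img[y0:y1,x0:x1],cv2.COLOR_BGR2HSV)
    lo=(10,60,170) if n=="scene" else (10,60,95)
    m=cv2.inRange(H,lo,(30,160,255)); k,l,st,c=cv2.connectedComponentsWithStats(m); i=1+np.argmax(st[1:,4])
    yy,xx=np.nonzero(l==i); P=np.stack([xx+x0,yy+y0],1).astype(float)
    W=np.array([onz(n,p,51)[:2] for p in P]); r=cv2.minAreaRect(W.astype(np.float32)); print(n,"handle",st[i],r)
    vx=cv2.fitLine(W.astype(np.float32),cv2.DIST_L2,0,.01,.01).ravel(); print(vx, np.degrees(np.arctan2(vx[1],vx[0])))
# base
x0,y0,x1,y1=170,150,310,250
for n,img,box in (("scene",s,(345,160,450,290)),("top",t,(170,150,310,250))):
    x0,y0,x1,y1=box;H=cv2.cvtColor(img[y0:y1,x0:x1],cv2.COLOR_BGR2HSV)
    m=cv2.inRange(H,(95,35,0),(115,120,140)); k,l,st,c=cv2.connectedComponentsWithStats(m); i=1+np.argmax(st[1:,4])
    cv2.imwrite(f"pics/mask_{n}.png",cv2.resize((l==i).astype(np.uint8)*255,None,fx=4,fy=4))
    yy,xx=np.nonzero(l==i); W=np.array([onz(n,(a+x0,b+y0),36)[:2] for a,b in zip(xx,yy)])
    r=cv2.minAreaRect(W.astype(np.float32)); print(n,"base",st[i],r); print(cv2.boxPoints(r))
E
python3 m.py
```

```text
pin s [385.         245.41025641] [12  7  7  7 39]
pin t [271.12820513 189.71794872] [13 12  7  7 39]
pin tri (array([566.92587196, 119.38130221,  63.84672449]), [np.float64(2.031375563169723), np.float64(2.0313755631699486)]) [568.56761649 120.30987289  65.        ] [565.12816565 117.89722974  65.        ]
but s [426.58695652 180.04347826] [23 14  8 15 46]
but t [193.76315789 188.63157895] [14 17 11  5 38]
button (array([553.46683627, 295.8650794 , 148.90799123]), [np.float64(0.15416010430049223), np.float64(0.15416010430035937)])
head s [415.1039047  185.65056254] [   0    0   55   60 1511]
mh (array([ 574.18775528, -245.42064786,   71.36723373]), [np.float64(3.663876625233659), np.float64(3.6638766252337422)]) [ 577.84974008 -243.602066     76.        ] [ 570.73927861 -247.15504431   76.        ]
blue s [211.16853933 323.04494382] [11 13 12 12 89]
blue t [436.078125 253.28125 ] [12  9  9  9 64]
blue (array([ 394.60079843, -299.79288998,   46.27506576]), [np.float64(1.0364168147545196), np.float64(1.0364168147544632)]) [ 396.08098737 -299.23097706   48.        ] [ 393.86026461 -300
[... 446 characters left out ...]
   4   1   4] ((604.0718994140625, 21.14495277404785), (7.260277271270752, 9.572506678523496e-05), 41.69810104370117)
[[601.3613    18.7302  ]
 [601.36145   18.730127]
 [606.7825    23.559706]
 [606.78235   23.559778]]Traceback (most recent call last):
  File "m.py", line 36, in <module>
    yy,xx=np.nonzero(l==i); W=np.array([onz(n,(a+x0,b+y0),36)[:2] for a,b in zip(xx,yy)])
                                        ~~~^^^^^^^^^^^^^^^^^^
  File "h.py", line 9, in onz
    o,v=ray(n,uv,c); return o+v*(z-o[2])/v[2]
        ~~~^^^^^^^^
  File "h.py", line 4, in ray
    c=c or get_calibration(n); K=c["intrinsics"]
           ~~~~~~~~~~~~~~~^^^
ValueError: time passes only in moves, steps and waits
```

carry_out --series '[{"delta_pos": [303,-766,40],"turn": [0,0,-2.44],"hand": 1},{"delta_pos": [303,-766,40],"turn": [0,0,-2.44],"hand": 1},{"delta_pos": [303,-766,40],"turn": [0,0,-2.44],"hand": 1},{"delta_pos": [303,-766,40],"turn": [0,0,-2.44],"hand": 1},{"delta_pos": [303,-766,40],"turn": [0,0,-2.44],"hand": 1},{"delta_pos": [303,-766,40],"turn": [0,0,-2.44],"hand": 1},{"delta_pos": [303,-766,40],"turn": [0,0,-2.44],"hand": 1}]'

```text
clock: 1.02
eef_pos: [380.1, 96.1, 226.9]
eef_rot: [3.141, -0.0, 1.413]
wrist_force: [0.7, 1.8, -0.2]
finger_gap: 93.8
```

```bash
sed -i '2a _C={}\n_g=get_calibration\ndef get_calibration(n):\n    if n not in _C: _C[n]=_g(n)\n    return _C[n]' h.py
python3 - <<'E'
from h import *
c=get_calibration("wrist"); cv2.imwrite("pics/w1.png",camera("wrist")[:,:,::-1]); np.save("w1.npy",c,allow_pickle=True)
cv2.imwrite("pics/t1.png",camera("top")[:,:,::-1])
s=cv2.imread("pics/scene0.png");t=cv2.imread("pics/top0.png")
for im,p in((s,(395,225)),(t,(255,195)),(t,(300,220))): print(cv2.cvtColor(im[p[1]:p[1]+1,p[0]:p[0]+1],40))
print(read_state()["clock"])
E
```

```text
[[[12 47 27]]]
[[[103  54  66]]]
[[[83 11 90]]]
1.125
```

View pics/w1.png

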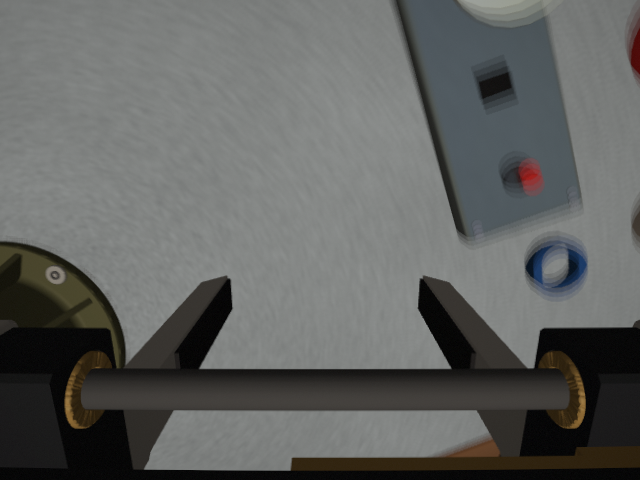

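The wrist view shows the grey base and the red pin near (528,176), motion-blurred, so I won't measure from it. I continue to above the mallet.

carry_out --series '[{"delta_pos": [120,-320,-30],"turn": [0,0,-0.9],"hand": 1},{"delta_pos": [120,-320,-30],"turn": [0,0,-0.9],"hand": 1},{"delta_pos": [120,-320,-30],"turn": [0,0,-0.9],"hand": 1},{"delta_pos": [120,-320,-30],"turn": [0,0,-0.9],"hand": 1},{"delta_pos": [120,-320,-30],"turn": [0,0,-0.9],"hand": 1},{"delta_pos": [120,-320,-30],"turn": [0,0,-0.9],"hand": 1},{"delta_pos": [120,-320,-30],"turn": [0,0,-0.9],"hand": 1},{"delta_pos": [120,-320,-30],"turn": [0,0,-0.9],"hand": 1}]'

```text
clock: 2.12
eef_pos: [499.8, -220.7, 196.6]
eef_rot: [-3.141, 0.0, 0.521]
wrist_force: [0.9, 0.6, 0.3]
finger_gap: 93.9
```

```bash
cat > w.py <<'E'
import sys
from h import *
n=sys.argv[1]; s=read_state(); c=get_calibration("wrist"); cv2.imwrite(f"pics/{n}.png",camera("wrist")[:,:,::-1])
import pickle; pickle.dump(c,open(n+".pkl","wb"))
for k in("clock","eef_pos","eef_rot","wrist_force","moment","finger_gap","joints"): print(k,np.round(s[k],3))
E
python3 w.py w2
```

```text
clock 2.125
eef_pos [ 499.803 -220.67   196.583]
eef_rot [-3.141  0.     0.521]
wrist_force [0.891 0.622 0.334]
moment [-0.049  0.065  0.009]
finger_gap 93.936
joints [-0.483  0.299  1.543  0.     1.3    0.567]
```

View pics/w2.png

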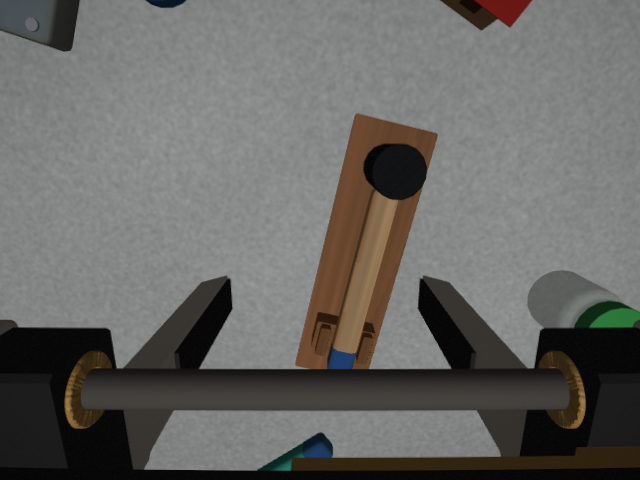

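Run:
```python
from h import *
t=cv2.imread("pics/top0.png")
x0,y0,x1,y1=170,150,310,250;H=cv2.cvtColor(t[y0:y1,x0:x1],40)
m=cv2.inRange(H,(95,35,0),(115,130,140)); m=cv2.morphologyEx(m,cv2.MORPH_OPEN,np.ones((3,3)));k,l,st,c=cv2.connectedComponentsWithStats(m); i=1+np.argmax(st[1:,4])
yy,xx=np.nonzero(l==i); print(st[i]); W=np.array([onz("top",(a+x0,b+y0),36)[:2] for a,b in zip(xx,yy)])
r=cv2.minAreaRect(W.astype(np.float32)); print(r,cv2.boxPoints(r))
```

```text
[  18   19  107   62 3056]
((547.9849853515625, 205.73997497558594), (111.05264282226562, 279.9713439941406), 11.184158325195312) [[466.36115 332.2971 ]
 [520.6652   57.64274]
 [629.6088   79.18286]
 [575.30475 353.83722]]
```

The wrist view is clear. The mallet head's top is centred near (398,171), and the handle runs from there to (342,358), with its blue end next to the rest's prongs. The green-lid jar is at (600,310).

Run:
```python
from h import *
import pickle
c=pickle.load(open("w2.pkl","rb")); im=cv2.imread("pics/w2.png"); 
g=im[130:215,350:440].max(axis=2); m=(g<48).astype(np.uint8)
H=cv2.cvtColor(im,40); print(im[171,398],im[165,368],im[271,370])
hm=cv2.inRange(H,(10,40,110),(25,170,255)); hm[:190]=0;hm[350:]=0;hm[:,:325]=0;hm[:,410:]=0
k,l,st,_=cv2.connectedComponentsWithStats(hm); i=1+np.argmax(st[1:,4]); print(st[i])
pts=[]
for y in range(215,340,10):
    xs=np.nonzero(l[y]==i)[0]; a,b=onz("wrist",(xs[0],y),51,c),onz("wrist",(xs[-1]+1,y),51,c); pts.append((a+b)/2); print(y,xs[0],xs[-1],np.round((a+b)/2,1)[:2],round(np.linalg.norm(a-b),1))
P=np.array(pts)[:,:2].astype(np.float32); v=cv2.fitLine(P,2,0,.01,.01).ravel(); print(v,np.degrees(np.arctan2(v[1],v[0])))
print("head",onz("wrist",(398,171),76,c))
b=onz("wrist",(342,358),51,c);print("end?",b)
crop(im,300,130,450,380,2.4,"w2c.png")
```

```text
[20 19 19] [6 5 5] [ 88 120 148]
[ 334  191   64  159 3844]
215 369 393 [ 535.6 -256.1] 21.6
225 366 391 [ 527.  -258.9] 22.7
235 363 388 [ 518.1 -261.4] 22.8
245 361 385 [ 509.3 -264.3] 22.1
255 358 383 [ 500.4 -267.2] 23.1
265 355 380 [ 491.1 -269.7] 23.3
275 353 377 [ 481.9 -272.7] 22.5
285 350 374 [ 472.3 -275.4] 22.7
295 347 371 [ 462.7 -278.1] 22.9
305 345 368 [ 453.1 -281.2] 22.1
315 342 365 [ 443.1 -284. ] 22.3
325 339 362 [ 433.  -286.8] 22.4
335 337 360 [ 423.2 -290.4] 22.6
[ 9.5764142e-01  2.8796330e-01  4.8081699e+02 -2.7278793e+02] 16.736061
head [ 573.56141024 -243.32704433   76.        ]
end? [ 398.91574542 -297.12269693   51.        ]
```

View pics/w2c.png

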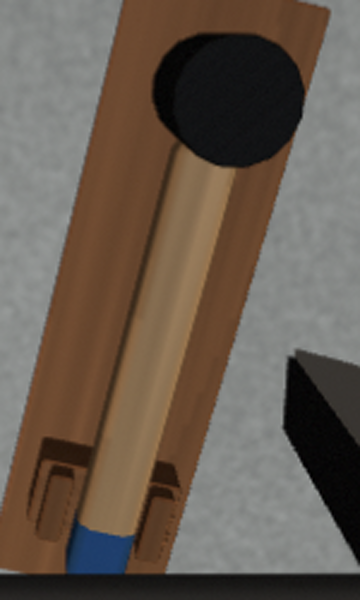

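carry_out --series '[{"delta_pos": [21,-40,-40],"turn": [0,0,-0.229],"hand": 1},{"delta_pos": [21,-40,-80],"turn": [0,0,-0.229],"hand": 1},{"delta_pos": [21,-40,-120],"turn": [0,0,-0.229],"hand": 1},{"delta_pos": [21,-40,-150],"turn": [0,0,-0.229],"hand": 1},{"delta_pos": [21,-40,-174],"turn": [0,0,-0.229],"hand": 1},{"delta_pos": [21,-40,-174],"turn": [0,0,-0.229],"hand": 1}]'

```text
clock: 2.92
eef_pos: [520.3, -260.4, 21.8]
eef_rot: [-3.14, 0.002, 0.292]
wrist_force: [0.1, 0.5, -0.0]
finger_gap: 93.7
```

```bash
python3 w.py w3
python3 - <<'E'
from h import *
im=camera("scene")[:,:,::-1]; crop(im,180,240,340,400,4,"s3.png")
E
```

```text
clock 2.925
eef_pos [ 520.296 -260.389   21.78 ]
eef_rot [-3.14e+00  2.00e-03  2.92e-01]
wrist_force [ 0.136  0.451 -0.023]
moment [-0.044  0.122 -0.004]
finger_gap 93.69
joints [-0.527  0.581  1.582  0.     0.982  0.752]
```

View pics/w3.png

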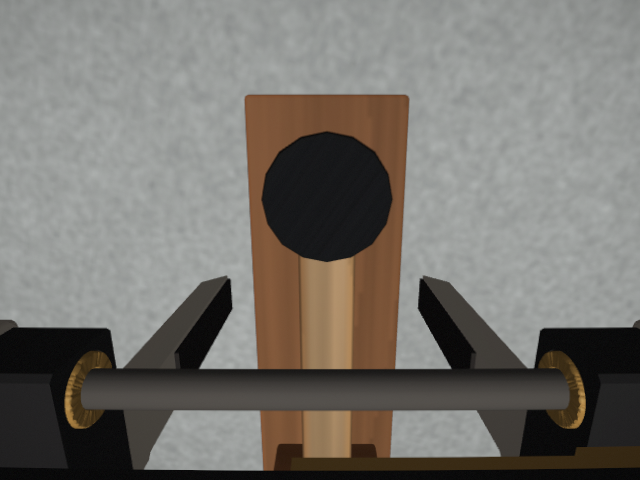

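View pics/s3.png

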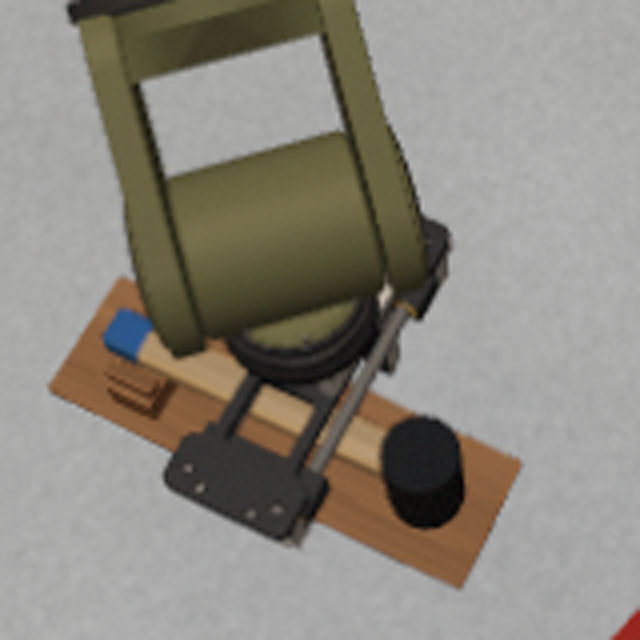

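The handle is centred between the fingers: head at (327,196), handle on the midline. Closing at 60 N.

carry_out --series '[{"delta_pos": [0,0,0],"turn": [0,0,0],"hand": 0},{"delta_pos": [0,0,0],"turn": [0,0,0],"hand": 0},{"delta_pos": [0,0,0],"turn": [0,0,0],"hand": 0},{"delta_pos": [0,0,0],"turn": [0,0,0],"hand": 0},{"delta_pos": [0,0,0],"turn": [0,0,0],"hand": 0},{"delta_pos": [0,0,0],"turn": [0,0,0],"hand": 0}]' --squeeze 60

```text
clock: 3.78
eef_pos: [520.8, -261.9, 22.6]
eef_rot: [-3.142, 0.0, 0.29]
wrist_force: [0.3, -0.0, -0.6]
finger_gap: 37.5
```

```bash
python3 -c "
from h import *
s=read_state()
for k in('eef_pos','wrist_force','moment','finger_gap'): print(k,np.round(s[k],3))"
```

```text
eef_pos [ 520.835 -261.883   22.614]
wrist_force [ 0.314 -0.001 -0.566]
moment [0.01  0.122 0.004]
finger_gap 37.55
```

Still closing.

carry_out --series '[{"delta_pos": [0,0,0],"turn": [0,0,0],"hand": 0},{"delta_pos": [0,0,0],"turn": [0,0,0],"hand": 0},{"delta_pos": [0,0,0],"turn": [0,0,0],"hand": 0},{"delta_pos": [0,0,0],"turn": [0,0,0],"hand": 0},{"delta_pos": [0,0,0],"turn": [0,0,0],"hand": 0}]' --squeeze 60

```text
clock: 4.4
eef_pos: [520.8, -261.9, 22.6]
eef_rot: [-3.142, 0.0, 0.29]
wrist_force: [-0.4, -0.1, -0.1]
finger_gap: 23.4
```

carry_out --series '[{"delta_pos": [0,0,10],"turn": [0,0,0],"hand": 0},{"delta_pos": [0,0,20],"turn": [0,0,0],"hand": 0},{"delta_pos": [0,0,30],"turn": [0,0,0],"hand": 0},{"delta_pos": [0,0,50],"turn": [0,0,0],"hand": 0},{"delta_pos": [0,0,80],"turn": [0,0,0],"hand": 0},{"delta_pos": [0,0,110],"turn": [0,0,0],"hand": 0},{"delta_pos": [0,0,110],"turn": [0,0,0],"hand": 0}]'

```text
clock: 5.28
eef_pos: [521.8, -262.4, 135.0]
eef_rot: [3.138, -0.003, 0.29]
wrist_force: [0.8, -0.8, -2.9]
finger_gap: 23.5
```

```bash
python3 w.py w4
```

```text
clock 5.275
eef_pos [ 521.771 -262.382  135.049]
eef_rot [ 3.138e+00 -3.000e-03  2.900e-01]
wrist_force [ 0.814 -0.808 -2.945]
moment [-0.072  0.232  0.007]
finger_gap 23.473
joints [-0.529  0.436  1.505  0.     1.196  0.752]
```

View pics/w4.png

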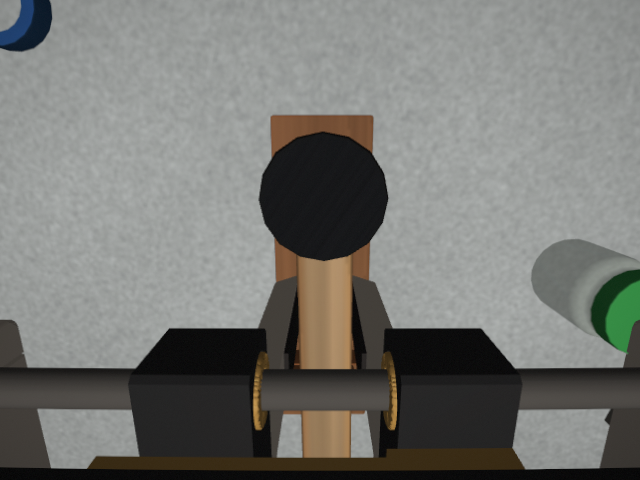

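The mallet is lifted level and centred, head at (324,196). I carry it to beside the pin and measure the pin from the wrist there.

carry_out --series '[{"delta_pos": [-2,40,0],"turn": [0,0,0],"hand": 0},{"delta_pos": [-5,90,0],"turn": [0,0,0],"hand": 0},{"delta_pos": [-8,140,0],"turn": [0,0,0],"hand": 0},{"delta_pos": [-11,190,0],"turn": [0,0,0],"hand": 0},{"delta_pos": [-14,240,0],"turn": [0,0,0],"hand": 0},{"delta_pos": [-16,275,0],"turn": [0,0,0],"hand": 0},{"delta_pos": [-17,295,0],"turn": [0,0,0],"hand": 0},{"delta_pos": [-17,295,0],"turn": [0,0,0],"hand": 0}]'

```text
clock: 6.32
eef_pos: [503.1, 34.1, 131.3]
eef_rot: [-3.141, 0.002, 0.292]
wrist_force: [-0.3, -0.3, -1.9]
finger_gap: 23.8
```

```bash
python3 w.py w5
```

```text
clock 6.325
eef_pos [503.139  34.072 131.336]
eef_rot [-3.141e+00  2.000e-03  2.920e-01]
wrist_force [-0.293 -0.27  -1.94 ]
moment [-0.07   0.238 -0.043]
finger_gap 23.811
joints [-0.005  0.277  1.733  0.     1.134  1.274]
```

View pics/w5.png

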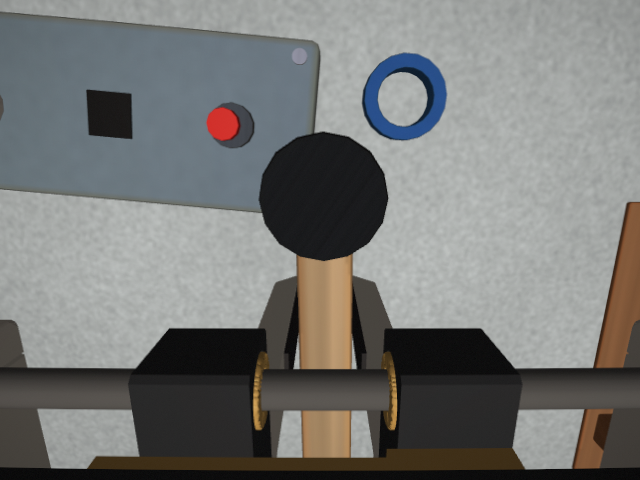

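The red cap top is at about (222,124), the head top at (323.5,196) and the tape roll at (404,96).

Run:
```python
from h import *
import pickle
c=pickle.load(open("w5.pkl","rb")); im=cv2.imread("pics/w5.png"); H=cv2.cvtColor(im,40)
m=cv2.inRange(H,(0,150,150),(8,255,255)); k,l,st,ce=cv2.connectedComponentsWithStats(m); i=1+np.argmax(st[1:,4]); print(st[i],ce[i])
cn=max(cv2.findContours((l==i).astype(np.uint8),0,1)[0],key=cv2.contourArea);print(cv2.fitEllipse(cn))
# top face brighter
print(H[118:134:2,206:246:3,2])
print("pin",onz("wrist",ce[i],66,c))
d=(im.max(2)<50).astype(np.uint8); d[:130]=0;d[262:]=0;d[:,:250]=0;d[:,400:]=0
k,l,st,ce=cv2.connectedComponentsWithStats(d);i=1+np.argmax(st[1:,4])
cn=max(cv2.findContours((l==i).astype(np.uint8),0,1)[0],key=cv2.contourArea); (u,v),r=cv2.minEnclosingCircle(cn); print(u,v,r)
p=onz("wrist",(u,v),131.3+54,c);print("head",p, "rel", p[:2]-[503.1,34.1])
a,b=onz("wrist",(u-r,v),185.3,c),onz("wrist",(u+r,v),185.3,c); print("diam",np.linalg.norm(a-b))
# base bottom edge line in view -> yaw
for q in [(30,191.5),(255,211),(20,13.5),(310,40)]: print(q,onz("wrist",q,36,c)[:2])
```

```text
[207 108  31  32 790] [221.97341772 123.51265823]
((221.97210693359375, 123.51152801513672), (29.603458404541016, 32.10709762573242), 153.36158752441406)
[[121 208 209 209 209 209 209 210 209 210 164  69  77  75]
 [140 208 209 208 209 209 210 210 210 209 189  72  76  75]
 [163 208 209 210 210 209 209 209 210 210 203  76  77  75]
 [148 209 210 209 209 210 210 210 209 210 210  78  76  74]
 [126 209 210 210 210 210 209 209 210 210 209  80  76  75]
 [126 210 209 209 210 210 209 210 210 210 198  77  78  75]
 [131 208 210 210 210 210 210 210 210 210 169  74  78  74]
 [130 154 210 210 210 210 210 209 210 210 129  68  77  74]]
pin [566.19953331 119.84023502  66.        ]
323.19061279296875 195.73341369628906 64.40877532958984
head [557.10324462  51.41145306 185.3       ] rel [54.00324462 17.31145306]
diam 42.684763441127195
(30, 191.5) [479.09160363 251.92605103]
(255, 211) [512.46524701  90.70490859]
(20, 13.5) [595.28543387 271.29745898]
(310, 40) [633.40331901  84.14395962]
```

carry_out --series '[{"delta_pos": [4,35,0],"turn": [0,0,0],"hand": 0},{"delta_pos": [9,68,0],"turn": [0,0,0],"hand": 0},{"delta_pos": [9,68,0],"turn": [0,0,0],"hand": 0},{"delta_pos": [9,68,-22],"turn": [0,0,0],"hand": 0},{"delta_pos": [9,68,-42],"turn": [0,0,0],"hand": 0},{"delta_pos": [9,68,-42],"turn": [0,0,0],"hand": 0}]'

```text
clock: 7.12
eef_pos: [512.0, 99.8, 89.2]
eef_rot: [-3.141, 0.003, 0.289]
wrist_force: [-0.4, -0.2, -2.5]
finger_gap: 23.6
```

```bash
python3 w.py w6
python3 - <<'E'
from h import *
crop(camera("scene")[:,:,::-1],320,160,450,290,4.5,"s6.png")
E
```

```text
clock 7.125
eef_pos [512.027  99.758  89.219]
eef_rot [-3.141e+00  3.000e-03  2.890e-01]
wrist_force [-0.353 -0.17  -2.476]
moment [-0.114  0.225 -0.006]
finger_gap 23.62
joints [ 0.122  0.368  1.721 -0.     1.056  1.404]
```

View pics/s6.png

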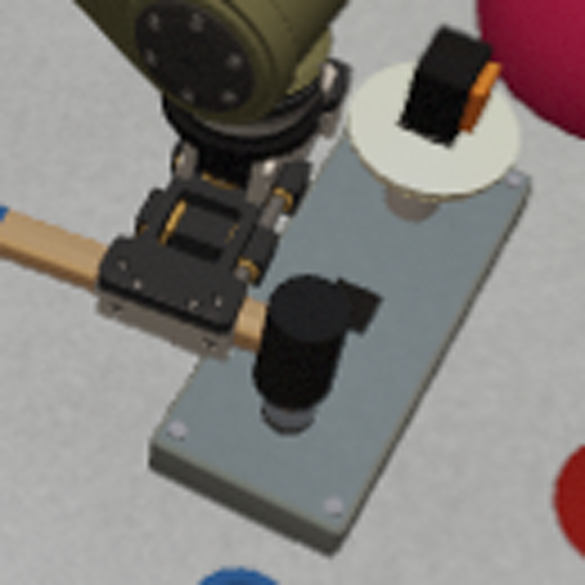

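The head stands over the collar, with the cap hidden under it. Knocking down now.

carry_out --series '[{"delta_pos": [0,2,-2],"turn": [0,0,0],"hand": 0},{"delta_pos": [0,2,-12],"turn": [0,0,0],"hand": 0},{"delta_pos": [0,2,-21],"turn": [0,0,0],"hand": 0},{"delta_pos": [0,2,-22],"turn": [0,0,0],"hand": 0}]' --squeeze 60

```text
clock: 7.72
eef_pos: [513.3, 103.2, 68.6]
eef_rot: [3.141, -0.001, 0.29]
wrist_force: [0.9, 0.0, 4.6]
finger_gap: 23.2
```

```bash
python3 w.py w7
```

```text
clock 7.725
eef_pos [513.347 103.194  68.587]
eef_rot [ 3.141e+00 -1.000e-03  2.900e-01]
wrist_force [0.908 0.008 4.597]
moment [ 0.073 -0.236 -0.042]
finger_gap 23.218
joints [0.128 0.399 1.733 0.    1.008 1.409]
```

View pics/w7.png

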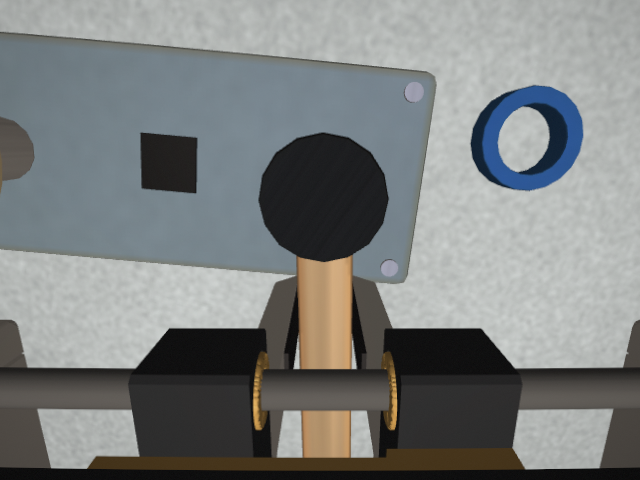

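The spring force is about 7 N, so the pin is near but not clearly past 12 mm. Pressing a little deeper.

carry_out --series '[{"delta_pos": [0,0,-1.5],"turn": [0,0,0],"hand": 0},{"delta_pos": [0,0,-3],"turn": [0,0,0],"hand": 0},{"delta_pos": [0,0,-3],"turn": [0,0,0],"hand": 0}]'

```text
clock: 8.15
eef_pos: [513.0, 103.2, 66.7]
eef_rot: [3.142, -0.001, 0.291]
wrist_force: [-6.4, -0.6, 14.5]
finger_gap: 24.0
```

About 17 N in all, so the pin is on its hard end. Lifting off and looking.

carry_out --series '[{"delta_pos": [0,0,20],"turn": [0,0,0],"hand": 0},{"delta_pos": [0,0,50],"turn": [0,0,0],"hand": 0},{"delta_pos": [-4,-35,68],"turn": [0,0,0],"hand": 0},{"delta_pos": [-9,-68,68],"turn": [0,0,0],"hand": 0},{"delta_pos": [-9,-68,68],"turn": [0,0,0],"hand": 0},{"delta_pos": [-9,-68,68],"turn": [0,0,0],"hand": 0}]'

```text
clock: 8.9
eef_pos: [503.6, 35.4, 133.3]
eef_rot: [-3.141, 0.001, 0.29]
wrist_force: [0.3, 0.6, -2.4]
finger_gap: 23.9
```

```bash
python3 w.py w8
python3 - <<'E'
from h import *
im=np.ascontiguousarray(camera("scene")[:,:,::-1]);cv2.imwrite("pics/sc8.png",im); crop(im,320,160,450,290,4.5,"s8.png")
import pickle
c=pickle.load(open("w8.pkl","rb")); im=cv2.imread("pics/w8.png"); H=cv2.cvtColor(im,40)
m=cv2.inRange(H,(0,150,150),(8,255,255)); k,l,st,ce=cv2.connectedComponentsWithStats(m); i=1+np.argmax(st[1:,4]); print(st[i],ce[i])
for z in(52,54,66): print(z,onz("wrist",ce[i],z,c))
E
```

```text
clock 8.9
eef_pos [503.595  35.397 133.31 ]
eef_rot [-3.141e+00  1.000e-03  2.900e-01]
wrist_force [ 0.321  0.567 -2.415]
moment [-0.056  0.256 -0.001]
finger_gap 23.866
joints [-0.002  0.275  1.731  0.     1.137  1.278]
[214 111  30  31 712] [228.45224719 126.21067416]
52 [566.03934699 120.76740925  52.        ]
54 [566.10018242 120.27996211  54.        ]
66 [566.46519503 117.35527927  66.        ]
```

View pics/w8.png

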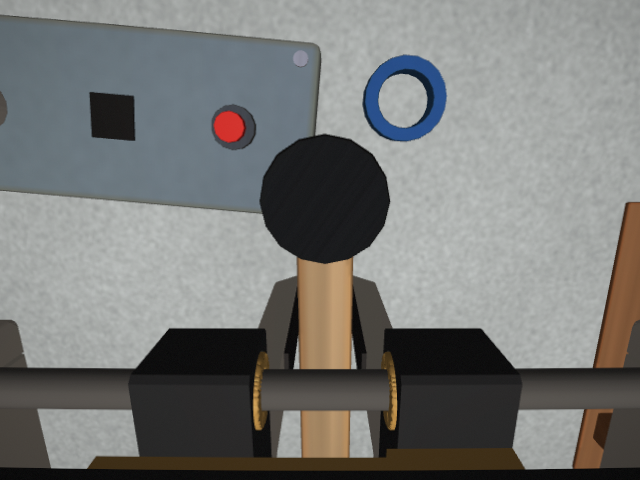

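View pics/s8.png

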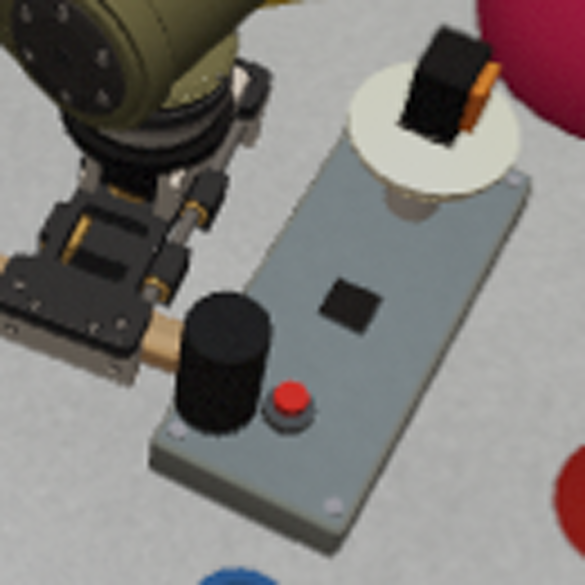

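The cap stays down. Read at z 54 mm, its pixel gives (566.1,120.3), the same x,y as before; read at 66 mm it would be 2.5 mm off. Next I carry the mallet to clear bench at about (425,-60).

carry_out --series '[{"delta_pos": [-30,-40,0],"turn": [0,0,0],"hand": 0},{"delta_pos": [-60,-75,-15],"turn": [0,0,0],"hand": 0},{"delta_pos": [-79,-95,-45],"turn": [0,0,0],"hand": 0},{"delta_pos": [-79,-95,-80],"turn": [0,0,0],"hand": 0},{"delta_pos": [-79,-95,-100],"turn": [0,0,0],"hand": 0},{"delta_pos": [-79,-95,-110],"turn": [0,0,0],"hand": 0},{"delta_pos": [-79,-95,-110],"turn": [0,0,0],"hand": 0}]'

```text
clock: 9.88
eef_pos: [424.9, -59.5, 23.5]
eef_rot: [-3.141, 0.001, 0.291]
wrist_force: [0.6, 0.4, -2.2]
finger_gap: 23.6
```

```bash
python3 w.py w9
python3 - <<'E'
from h import *
im=np.ascontiguousarray(camera("scene")[:,:,::-1]);crop(im,160,160,400,360,3,"s9.png")
E
```

```text
clock 9.875
eef_pos [424.872 -59.546  23.493]
eef_rot [-3.141e+00  1.000e-03  2.910e-01]
wrist_force [ 0.574  0.386 -2.203]
moment [-0.038  0.219  0.027]
finger_gap 23.632
joints [-0.225  0.3    2.012  0.     0.83   1.055]
```

View pics/s9.png

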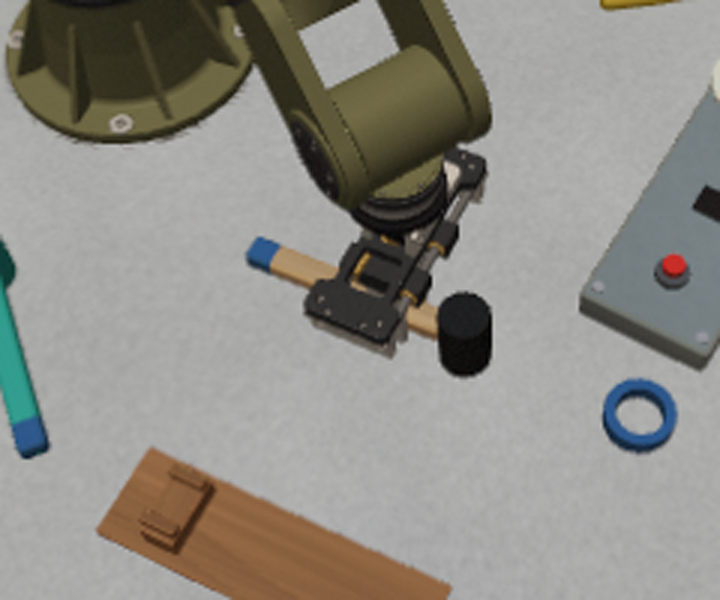

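The mallet is upright just above clear bench. Lowering gently to touch.

carry_out --series '[{"delta_pos": [0,0,-2],"turn": [0,0,0],"hand": 0},{"delta_pos": [0,0,-4],"turn": [0,0,0],"hand": 0},{"delta_pos": [0,0,-5],"turn": [0,0,0],"hand": 0},{"delta_pos": [0,0,-6],"turn": [0,0,0],"hand": 0},{"delta_pos": [0,0,-6],"turn": [0,0,0],"hand": 0}]'

```text
clock: 10.6
eef_pos: [424.8, -59.9, 17.6]
eef_rot: [-3.142, 0.0, 0.29]
wrist_force: [-0.2, 0.2, -1.4]
finger_gap: 23.5
```

carry_out --series '[{"delta_pos": [0,0,-1],"turn": [0,0,0],"hand": 0},{"delta_pos": [0,0,-1.5],"turn": [0,0,0],"hand": 0},{"delta_pos": [0,0,-1.5],"turn": [0,0,0],"hand": 0}]'

```text
clock: 10.98
eef_pos: [424.8, -59.9, 16.1]
eef_rot: [-3.142, 0.0, 0.29]
wrist_force: [-0.5, -0.2, -2.2]
finger_gap: 23.5
```

```bash
python3 w.py w10
```

```text
clock 10.975
eef_pos [424.826 -59.884  16.123]
eef_rot [-3.142  0.     0.29 ]
wrist_force [-0.514 -0.158 -2.203]
moment [-0.069  0.251  0.026]
finger_gap 23.549
joints [-0.225  0.314  2.016  0.     0.811  1.055]
```

carry_out --series '[{"delta_pos": [0,0,-0.7],"turn": [0,0,0],"hand": 0},{"delta_pos": [0,0,-1.4],"turn": [0,0,0],"hand": 0},{"delta_pos": [0,0,-1.4],"turn": [0,0,0],"hand": 0}]'

```text
clock: 11.4
eef_pos: [424.8, -60.0, 15.4]
eef_rot: [3.142, 0.0, 0.29]
wrist_force: [-9.4, -1.2, 14.6]
finger_gap: 23.9
```

Contact, a bit firm. I ease up 1 mm.

carry_out --series '[{"delta_pos": [0,0,0.6],"turn": [0,0,0],"hand": 0},{"delta_pos": [0,0,0.6],"turn": [0,0,0],"hand": 0}]'

```text
clock: 11.65
eef_pos: [424.9, -60.0, 15.6]
eef_rot: [3.141, -0.0, 0.29]
wrist_force: [-4.1, -0.4, 6.7]
finger_gap: 23.6
```

```bash
python3 w.py w11;  python3 - <<'E'
from h import *
im=np.ascontiguousarray(camera("scene")[:,:,::-1]);crop(im,240,220,340,300,7,"s11.png")
E
```

```text
clock 11.65
eef_pos [424.873 -59.967  15.597]
eef_rot [ 3.141 -0.     0.29 ]
wrist_force [-4.052 -0.387  6.661]
moment [-0.075  0.793 -0.001]
finger_gap 23.553
joints [-0.226  0.316  2.016 -0.     0.81   1.055]
```

View pics/w11.png

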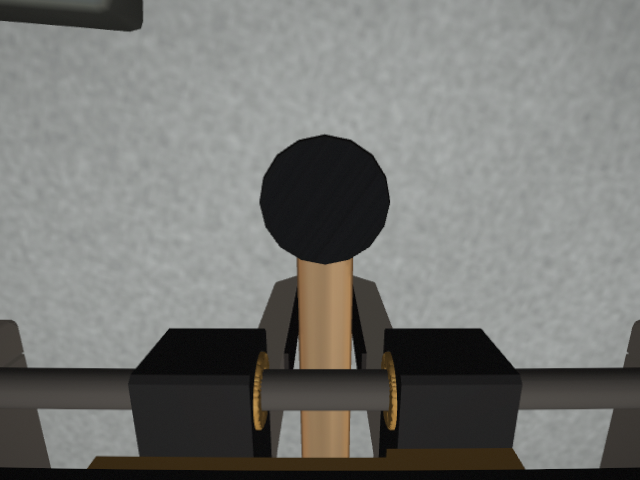

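View pics/s11.png

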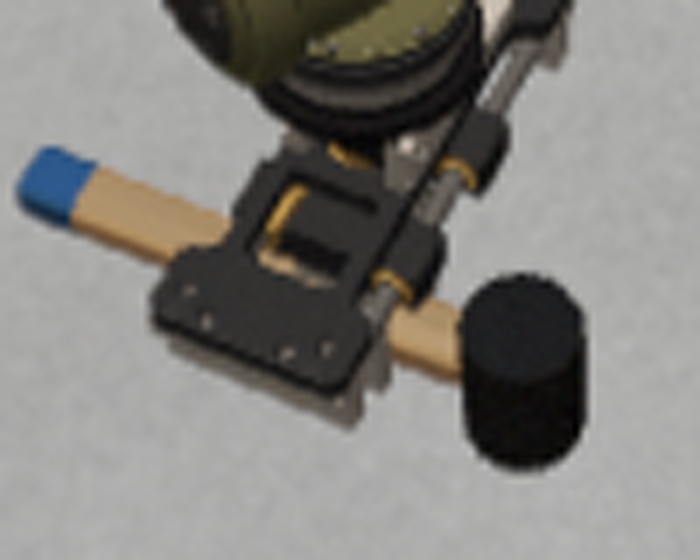

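The mallet stands on the bench. I ease the squeeze first so that it settles, then open slightly.

carry_out --series '[{"delta_pos": [0,0,0],"turn": [0,0,0],"hand": 0},{"delta_pos": [0,0,0],"turn": [0,0,0],"hand": 0}]' --squeeze 12

```text
clock: 12.0
eef_pos: [424.9, -59.9, 15.5]
eef_rot: [3.141, -0.0, 0.29]
wrist_force: [-4.2, -0.3, 6.0]
finger_gap: 24.0
```

carry_out --series '[{"delta_pos": [0,0,0],"turn": [0,0,0],"hand": 0},{"delta_pos": [0,0,0],"turn": [0,0,0],"hand": 0},{"delta_pos": [0,0,0],"turn": [0,0,0],"hand": 0}]' --squeeze 4

```text
clock: 12.38
eef_pos: [424.9, -59.9, 15.4]
eef_rot: [3.142, -0.0, 0.29]
wrist_force: [-2.7, -1.2, 5.0]
finger_gap: 24.1
```

carry_out --series '[{"delta_pos": [0,0,0],"turn": [0,0,0],"hand": 0.3},{"delta_pos": [0,0,0],"turn": [0,0,0],"hand": 0.35},{"delta_pos": [0,0,0],"turn": [0,0,0],"hand": 0.4}]'

```text
clock: 12.75
eef_pos: [424.9, -59.9, 15.3]
eef_rot: [3.142, -0.0, 0.29]
wrist_force: [-0.6, -0.2, -0.3]
finger_gap: 36.9
```

```bash
python3 w.py w12;  python3 - <<'E'
from h import *
im=np.ascontiguousarray(camera("scene")[:,:,::-1]);crop(im,240,220,340,300,7,"s12.png")
E
```

```text
clock 12.75
eef_pos [424.942 -59.889  15.334]
eef_rot [ 3.142 -0.     0.29 ]
wrist_force [-0.585 -0.193 -0.339]
moment [-0.056  0.117 -0.009]
finger_gap 36.903
joints [-0.225  0.316  2.016  0.     0.809  1.055]
```

View pics/w12.png

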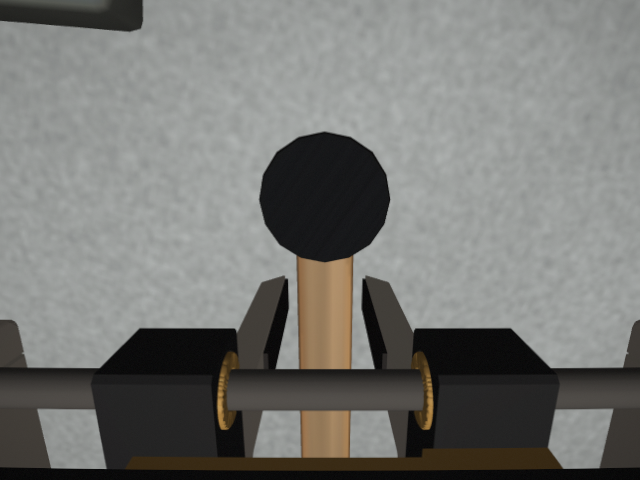

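View pics/s12.png

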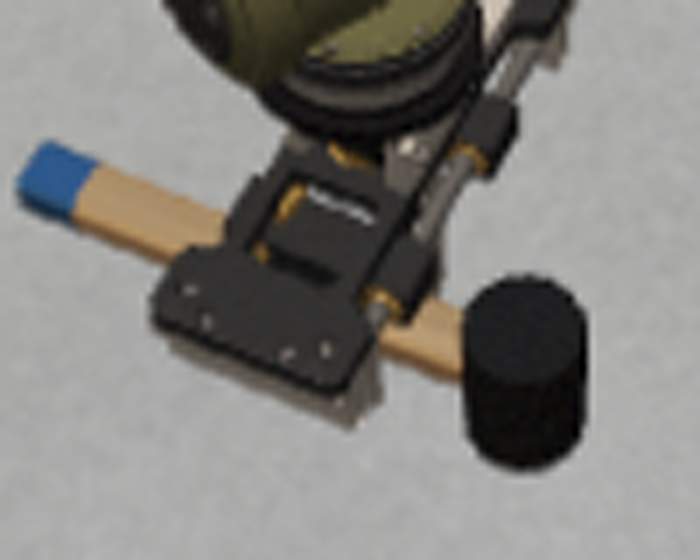

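The mallet stands upright by itself, with its head at (325,197). Opening fully and going straight up.

carry_out --series '[{"delta_pos": [0,0,0],"turn": [0,0,0],"hand": 0.8},{"delta_pos": [0,0,0],"turn": [0,0,0],"hand": 0.8},{"delta_pos": [0,0,0],"turn": [0,0,0],"hand": 0.8},{"delta_pos": [0,0,10],"turn": [0,0,0],"hand": 0.8},{"delta_pos": [0,0,40],"turn": [0,0,0],"hand": 1},{"delta_pos": [0,0,90],"turn": [0,0,0],"hand": 1},{"delta_pos": [0,0,150],"turn": [0,0,0],"hand": 1},{"delta_pos": [0,0,210],"turn": [0,0,0],"hand": 1}]'

```text
clock: 13.85
eef_pos: [424.3, -59.8, 228.1]
eef_rot: [3.141, -0.001, 0.29]
wrist_force: [-0.1, -0.3, 0.1]
finger_gap: 94.2
```

```bash
python3 w.py w13;  python3 - <<'E'
from h import *
im=np.ascontiguousarray(camera("scene")[:,:,::-1]);cv2.imwrite("pics/sc13.png",im)
E
```

```text
clock 13.85
eef_pos [424.341 -59.773 228.098]
eef_rot [ 3.141e+00 -1.000e-03  2.900e-01]
wrist_force [-0.127 -0.305  0.065]
moment [-0.059  0.19  -0.022]
finger_gap 94.212
joints [-0.225  0.005  1.807  0.     1.329  1.055]
```

View pics/sc13.png

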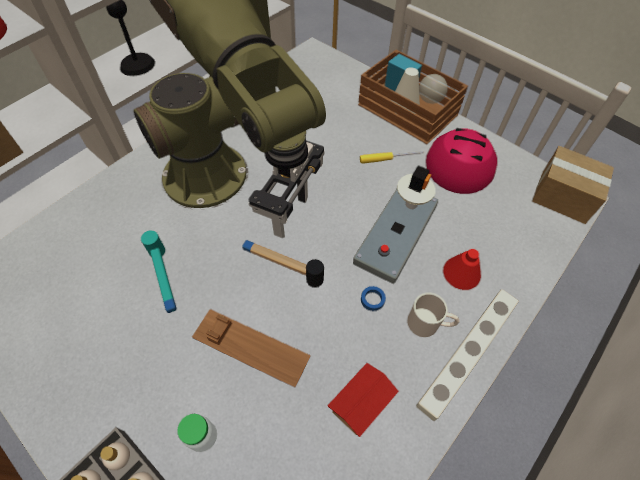

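The mallet stands at scene (315,272), clear of everything, the pin is still down at (385,250), and the other things are unmoved. Next is the lamp grip, with a hover short of it for a wrist view.

carry_out --series '[{"delta_pos": [15,34,10],"turn": [0,0,0.185],"hand": 1},{"delta_pos": [30,68,20],"turn": [0,0,0.37],"hand": 1},{"delta_pos": [46,102,20],"turn": [0,0,0.555],"hand": 1},{"delta_pos": [62,137,20],"turn": [0,0,0.74],"hand": 1},{"delta_pos": [78,172,20],"turn": [0,0,0.925],"hand": 1},{"delta_pos": [94,206,20],"turn": [0,0,1.11],"hand": 1},{"delta_pos": [110,240,20],"turn": [0,0,1.295],"hand": 1},{"delta_pos": [123,273,20],"turn": [0,0,1.48],"hand": 1}]'

```text
clock: 14.95
eef_pos: [548.0, 214.2, 245.1]
eef_rot: [-3.141, 0.0, 1.776]
wrist_force: [0.1, 0.6, 0.1]
finger_gap: 93.7
```

carry_out --series '[{"delta_pos": [0,0,0],"turn": [0,0,0],"hand": 1},{"delta_pos": [0,0,0],"turn": [0,0,0],"hand": 1}]'

```text
clock: 15.2
eef_pos: [547.6, 212.7, 245.1]
eef_rot: [-3.141, 0.0, 1.768]
wrist_force: [0.3, -0.2, -0.5]
finger_gap: 93.9
```

```bash
python3 w.py w14
```

```text
clock 15.2
eef_pos [547.552 212.678 245.15 ]
eef_rot [-3.141  0.     1.768]
wrist_force [ 0.261 -0.151 -0.511]
moment [-0.102  0.09   0.007]
finger_gap 93.901
joints [ 0.308  0.359  1.351 -0.     1.432  0.111]
```

View pics/w14.png

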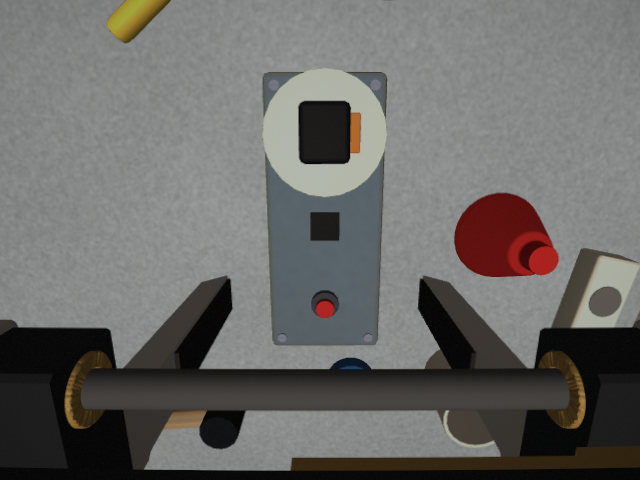

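The base's edges run straight up the image, so the yaw is aligned. The grip top spans about x 299–350, y 101–163, and the orange button is on its right side at x 350–361.

Run:
```python
from h import *
import pickle
c=pickle.load(open("w14.pkl","rb")); im=cv2.imread("pics/w14.png")
g=im.max(2); d=(g<60).astype(np.uint8); d[:95]=0;d[170:]=0;d[:,:280]=0;d[:,:]*=1;d[:,375:]=0
k,l,st,ce=cv2.connectedComponentsWithStats(d);i=1+np.argmax(st[1:,4]);print(st[i],ce[i]); print(g[100:170:3,325])
x,y,w,h=st[i][:4]
for q in[(x,y),(x+w,y),(x,y+h),(x+w,y+h),(x+w/2,y+h/2)]: print(q,onz("wrist",q,168,c)[:2])
print("head disc",onz("wrist",(325,132),114,c))
H=cv2.cvtColor(im,40);m=cv2.inRange(H,(8,150,100),(20,255,255));m[200:]=0;m[:,:340]=0;k,l,st,ce=cv2.connectedComponentsWithStats(m);i=1+np.argmax(st[1:,4]);print(st[i],ce[i],onz("wrist",ce[i],160,c))
for q in[(263,80),(275,335),(386,80),(377,335)]: print(q,onz("wrist",q,36,c)[:2])
```

```text
[ 299  101   52   63 3154] [324.08687381 131.8785669 ]
[144  16  25  26  28  28  26  28  29  28  29  30  29  30  31  30  29  29
  29  27  21  44 182 183]
(np.int32(299), np.int32(101)) [512.19764398 307.27325573]
(np.int32(351), np.int32(101)) [544.64905324 313.79909467]
(np.int32(299), np.int32(164)) [519.3492532  268.49542226]
(np.int32(351), np.int32(164)) [553.06247435 275.28097758]
(np.float64(325.0), np.float64(132.5)) [532.24459654 291.56589337]
head disc [531.86191203 293.33020046 114.        ]
[350 113  11  40 391] [354.68286445 132.71611253] [551.68719153 295.55952225 160.        ]
(263, 80) [464.12854034 330.65066284]
(275, 335) [519.5739373   69.16876381]
(386, 80) [578.85080528 353.71186768]
(377, 335) [632.06030786  91.86904956]
```

Grip centre is (532,291.5), height-consistent with pin + 175 mm giving (531,291.2). The jaw centre goes to about (535,292), TCP z 125.

carry_out --series '[{"delta_pos": [-6,40,0],"turn": [0,0,0.005],"hand": 1},{"delta_pos": [-12,79,0],"turn": [0,0,0.005],"hand": 1},{"delta_pos": [-12,79,-10],"turn": [0,0,0.005],"hand": 1},{"delta_pos": [-12,79,-40],"turn": [0,0,0.005],"hand": 1},{"delta_pos": [-12,79,-75],"turn": [0,0,0.005],"hand": 1},{"delta_pos": [-12,79,-105],"turn": [0,0,0.005],"hand": 1},{"delta_pos": [-12,79,-120],"turn": [0,0,0.005],"hand": 1},{"delta_pos": [-12,79,-120],"turn": [0,0,0.005],"hand": 1}]'

```text
clock: 16.25
eef_pos: [535.8, 291.3, 125.0]
eef_rot: [-3.141, 0.0, 1.774]
wrist_force: [-0.0, 0.6, 0.4]
finger_gap: 93.8
```

```bash
python3 w.py w15;  python3 - <<'E'
from h import *
im=np.ascontiguousarray(camera("scene")[:,:,::-1]);crop(im,360,120,480,220,6,"s15.png")
E
```

```text
clock 16.25
eef_pos [535.812 291.294 125.032]
eef_rot [-3.141  0.     1.774]
wrist_force [-0.028  0.563  0.424]
moment [ 0.002 -0.018 -0.058]
finger_gap 93.835
joints [ 0.438  0.505  1.428 -0.     1.21   0.235]
```

View pics/s15.png

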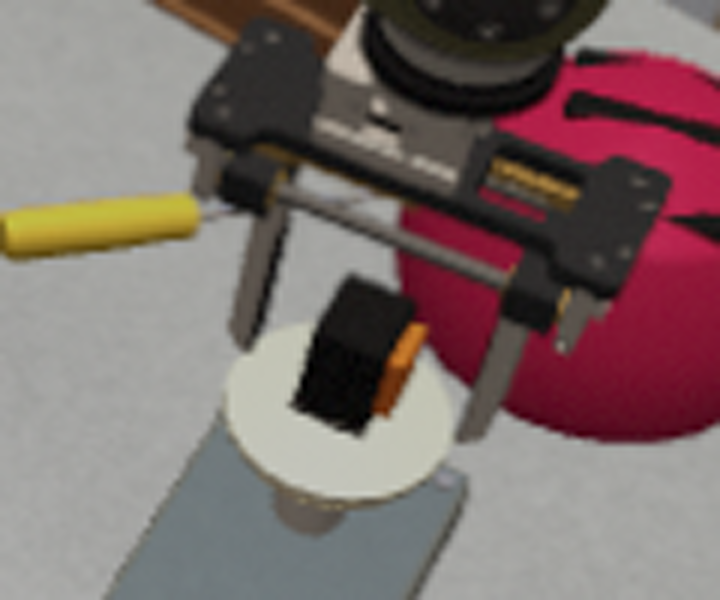

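View pics/w15.png

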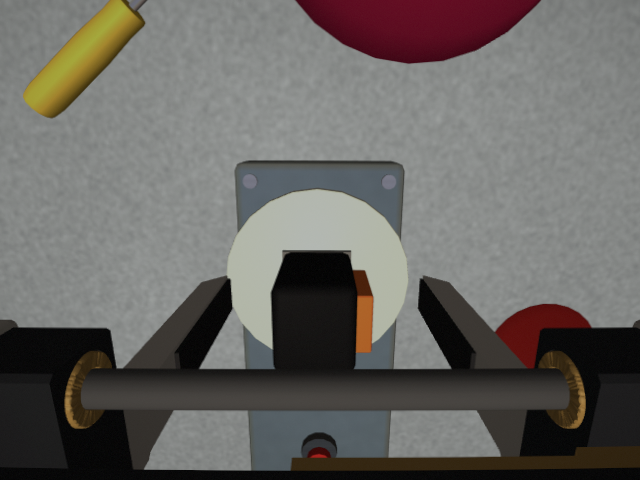

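The fingers straddle the grip, clear of the white head. I shift 3 mm so that the jaws are centred with the button in, then squeeze at 35 N.

carry_out --series '[{"delta_pos": [-3,0,0],"turn": [0,0,0],"hand": 0.5},{"delta_pos": [-3,0,0],"turn": [0,0,0],"hand": 0},{"delta_pos": [-3,0,0],"turn": [0,0,0],"hand": 0},{"delta_pos": [-3,0,0],"turn": [0,0,0],"hand": 0},{"delta_pos": [-3,0,0],"turn": [0,0,0],"hand": 0},{"delta_pos": [-3,0,0],"turn": [0,0,0],"hand": 0},{"delta_pos": [-3,0,0],"turn": [0,0,0],"hand": 0},{"delta_pos": [-3,0,0],"turn": [0,0,0],"hand": 0}]' --squeeze 35

```text
clock: 17.35
eef_pos: [532.3, 292.1, 125.5]
eef_rot: [-3.14, 0.0, 1.775]
wrist_force: [-6.0, -1.5, 4.3]
finger_gap: 33.9
```

carry_out --series '[{"delta_pos": [0,0,0],"turn": [0,0,0],"hand": 0},{"delta_pos": [0,0,0],"turn": [0,0,0],"hand": 0},{"delta_pos": [0,0,0],"turn": [0,0,0],"hand": 0}]'

```text
clock: 17.73
eef_pos: [532.3, 292.1, 125.5]
eef_rot: [-3.14, 0.0, 1.775]
wrist_force: [-5.7, -2.2, 4.1]
finger_gap: 34.0
```

```bash
python3 w.py w16;  python3 - <<'E'
from h import *
im=np.ascontiguousarray(camera("scene")[:,:,::-1]);crop(im,360,120,480,220,6,"s16.png")
E
```

```text
clock 17.725
eef_pos [532.291 292.061 125.544]
eef_rot [-3.14   0.     1.775]
wrist_force [-5.739 -2.197  4.122]
moment [-0.297  0.979 -0.092]
finger_gap 34.035
joints [0.441 0.499 1.436 0.    1.208 0.237]
```

View pics/w16.png

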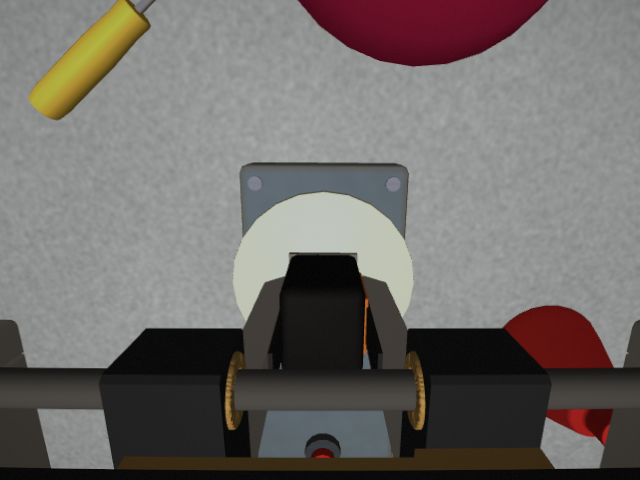

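View pics/s16.png

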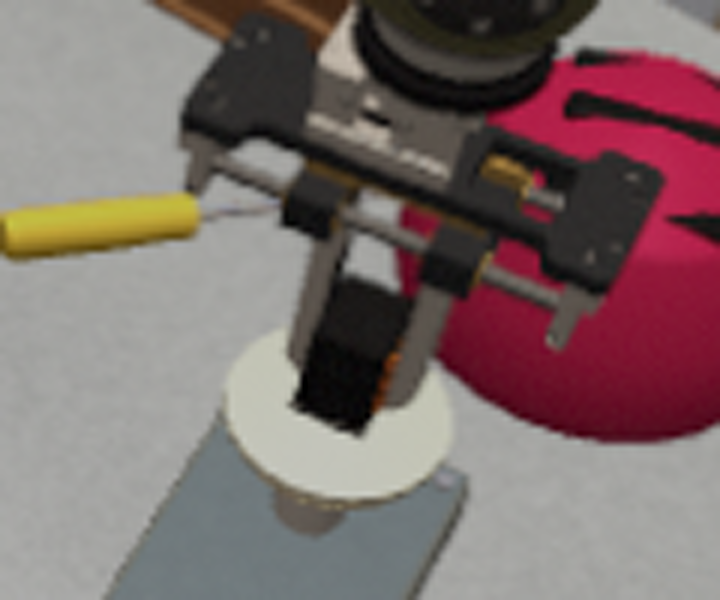

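The button is pressed flush between the pads. I pull up slowly.

carry_out --series '[{"delta_pos": [-1,0,2],"turn": [0,0,0],"hand": 0},{"delta_pos": [-1,0,5],"turn": [0,0,0],"hand": 0},{"delta_pos": [-1,0,9],"turn": [0,0,0],"hand": 0},{"delta_pos": [-1,0,14],"turn": [0,0,0],"hand": 0},{"delta_pos": [-1,0,20],"turn": [0,0,0],"hand": 0},{"delta_pos": [-1,0,26],"turn": [0,0,0],"hand": 0},{"delta_pos": [-1,0,30],"turn": [0,0,0],"hand": 0},{"delta_pos": [-1,0,30],"turn": [0,0,0],"hand": 0}]'

```text
clock: 18.82
eef_pos: [531.9, 292.1, 155.7]
eef_rot: [3.141, -0.0, 1.775]
wrist_force: [-0.9, -1.2, -2.4]
finger_gap: 33.7
```

Run:
```python
from h import *
s=read_state();print(np.round(s["eef_pos"],2),np.round(s["wrist_force"],2))
im=np.ascontiguousarray(camera("scene")[:,:,::-1]);crop(im,360,110,480,210,6,"s17.png")
```

```text
[531.87 292.08 155.68] [-0.92 -1.19 -2.44]
```

View pics/s17.png

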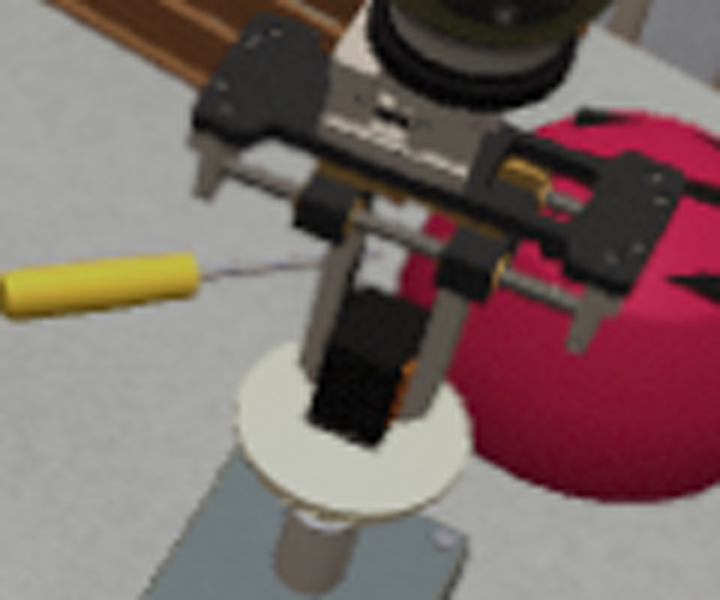

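The head and grip are rising with the hand at about 2.4 N, without slip. I continue past the first stop at TCP ≈ 180.5.

carry_out --series '[{"delta_pos": [0,0,6],"turn": [0,0,0],"hand": 0},{"delta_pos": [0,0,12],"turn": [0,0,0],"hand": 0},{"delta_pos": [0,0,18],"turn": [0,0,0],"hand": 0},{"delta_pos": [0,0,23],"turn": [0,0,0],"hand": 0},{"delta_pos": [0,0,27],"turn": [0,0,0],"hand": 0},{"delta_pos": [0,0,32],"turn": [0,0,0],"hand": 0},{"delta_pos": [0,0,38],"turn": [0,0,0],"hand": 0},{"delta_pos": [0,0,44],"turn": [0,0,0],"hand": 0}]'

```text
clock: 19.88
eef_pos: [531.8, 292.1, 199.6]
eef_rot: [-3.141, 0.0, 1.775]
wrist_force: [1.1, -0.8, -7.2]
finger_gap: 33.7
```

carry_out --series '[{"delta_pos": [0,0,6],"turn": [0,0,0],"hand": 0},{"delta_pos": [0,0,12],"turn": [0,0,0],"hand": 0},{"delta_pos": [0,0,18],"turn": [0,0,0],"hand": 0},{"delta_pos": [0,0,24],"turn": [0,0,0],"hand": 0},{"delta_pos": [0,0,29],"turn": [0,0,0],"hand": 0},{"delta_pos": [0,0,32],"turn": [0,0,0],"hand": 0},{"delta_pos": [0,0,34],"turn": [0,0,0],"hand": 0},{"delta_pos": [0,0,34],"turn": [0,0,0],"hand": 0}]'

```text
clock: 20.88
eef_pos: [531.8, 292.1, 233.4]
eef_rot: [-3.142, -0.0, 1.775]
wrist_force: [0.1, -1.6, -8.4]
finger_gap: 33.8
```

carry_out --series '[{"delta_pos": [0,0,1],"turn": [0,0,0],"hand": 0},{"delta_pos": [0,0,2],"turn": [0,0,0],"hand": 0},{"delta_pos": [0,0,2],"turn": [0,0,0],"hand": 0}]'

```text
clock: 21.25
eef_pos: [531.8, 292.1, 235.4]
eef_rot: [-3.142, 0.0, 1.775]
wrist_force: [-0.3, -1.2, -6.9]
finger_gap: 33.8
```

carry_out --series '[{"delta_pos": [0,0,0.6],"turn": [0,0,0],"hand": 0},{"delta_pos": [0,0,1],"turn": [0,0,0],"hand": 0},{"delta_pos": [0,0,1],"turn": [0,0,0],"hand": 0}]'

```text
clock: 21.62
eef_pos: [531.8, 292.1, 235.7]
eef_rot: [-3.141, 0.0, 1.775]
wrist_force: [0.9, -0.6, -15.8]
finger_gap: 34.0
```

Force rose to 15.8 N at 235.7 mm, 110.2 mm up: the second stop. I hold for a second with a firmer grip and check.

carry_out --series '[{"delta_pos": [0,0,0],"turn": [0,0,0],"hand": 0},{"delta_pos": [0,0,0],"turn": [0,0,0],"hand": 0},{"delta_pos": [0,0,0],"turn": [0,0,0],"hand": 0},{"delta_pos": [0,0,0],"turn": [0,0,0],"hand": 0},{"delta_pos": [0,0,0],"turn": [0,0,0],"hand": 0},{"delta_pos": [0,0,0],"turn": [0,0,0],"hand": 0}]' --squeeze 45

```text
clock: 22.38
eef_pos: [531.7, 292.0, 235.8]
eef_rot: [-3.141, 0.0, 1.775]
wrist_force: [1.5, -0.8, -25.5]
finger_gap: 33.8
```

```bash
python3 w.py w18;  python3 - <<'E'
from h import *
im=np.ascontiguousarray(camera("scene")[:,:,::-1]);cv2.imwrite("pics/sc18.png",im);crop(im,340,80,480,220,4.2,"s18.png")
E
```

```text
clock 22.375
eef_pos [531.718 291.992 235.811]
eef_rot [-3.141  0.     1.775]
wrist_force [  1.492  -0.757 -25.534]
moment [ 0.063 -0.918 -0.122]
finger_gap 33.841
joints [ 0.442  0.409  1.304 -0.     1.429  0.237]
```

View pics/s18.png

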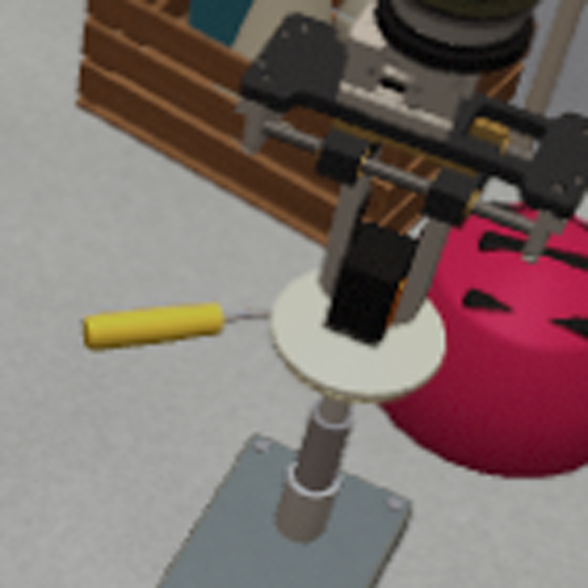

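View pics/sc18.png

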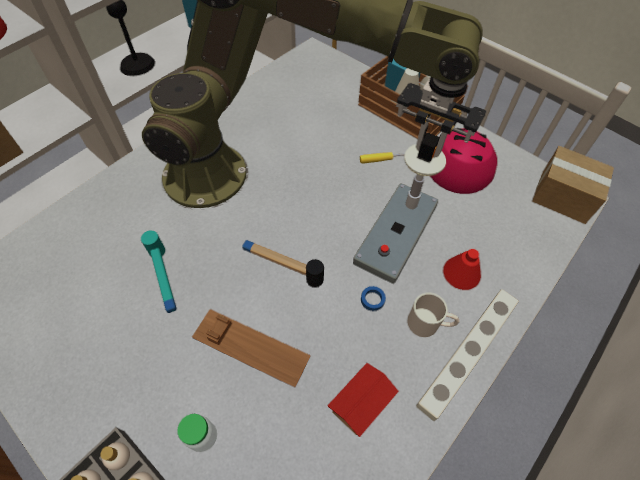

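View pics/w18.png

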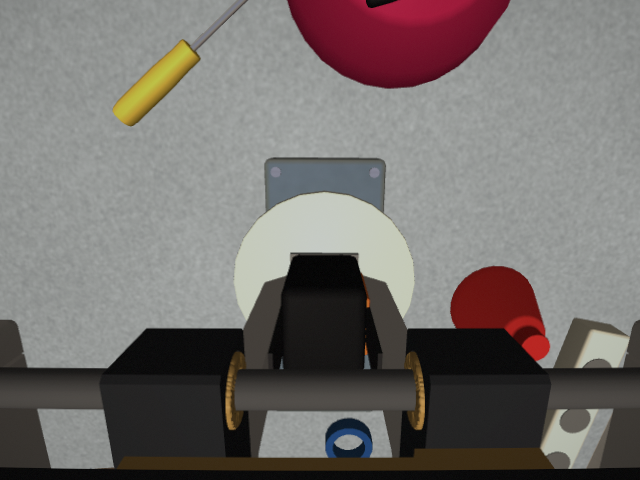

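Both tubes are fully out: the sleeve, lower and upper tube can all be seen at crop (300–335, 400–520). The pull has crept to 25 N, so I ease the command slightly so that it does not wind up.

carry_out --series '[{"delta_pos": [0,0,-0.4],"turn": [0,0,0],"hand": 0},{"delta_pos": [0,0,-0.4],"turn": [0,0,0],"hand": 0},{"delta_pos": [0,0,-0.4],"turn": [0,0,0],"hand": 0},{"delta_pos": [0,0,-0.4],"turn": [0,0,0],"hand": 0}]'

```text
clock: 22.98
eef_pos: [531.7, 292.1, 235.8]
eef_rot: [-3.141, 0.0, 1.775]
wrist_force: [0.0, -0.3, -24.3]
finger_gap: 33.8
```

carry_out --series '[{"delta_pos": [0,0,0],"turn": [0,0,0],"hand": 0},{"delta_pos": [0,0,0],"turn": [0,0,0],"hand": 0},{"delta_pos": [0,0,0],"turn": [0,0,0],"hand": 0},{"delta_pos": [0,0,0],"turn": [0,0,0],"hand": 0},{"delta_pos": [0,0,0],"turn": [0,0,0],"hand": 0},{"delta_pos": [0,0,0],"turn": [0,0,0],"hand": 0},{"delta_pos": [0,0,0],"turn": [0,0,0],"hand": 0},{"delta_pos": [0,0,0],"turn": [0,0,0],"hand": 0}]'

```text
clock: 23.98
eef_pos: [531.8, 292.1, 235.8]
eef_rot: [-3.141, 0.0, 1.775]
wrist_force: [0.0, -1.0, -25.4]
finger_gap: 33.9
```

The reading is steady for over a second: 235.8 mm, 25 N against the stop, no slip. Handing in.

```bash
python3 -c "
from cell import *
print(sign_off())"
```

```text
the job is handed in; nothing more can be done
None
```

The job is done and handed in at 24 s on the robot's clock; no verdict was reported.

- **Pin:** I drove it to its hard end with the mallet, at about 17 N. A wrist view after lifting off fits a cap top at about 54 mm, so the catch held, and it was still down in the last scene picture.
- **Mallet:** I lowered it until it touched the clear bench beside its rest, eased the grip, then let go. It stood upright on its head and was still standing in the last picture. First contact was a bit firm at 14.6 N, so I backed off before releasing.
- **Column:** I squeezed the button in and pulled the grip up 110 mm, past the first stop to the second, where the force rose sharply. It was still held there when I handed in.
- **Last check:** over the final second the height stayed at 235.8 mm, with no slip. The other things on the bench looked unmoved in the last scene picture.

Two readings were not as expected:
- **Jaw gap:** it read about 34 mm on the grip, against 36 mm expected with the button fully in. The column released and the pull forces matched, so I took this as a reading offset.
- **Pull at the stop:** it crept from 16 to about 25 N. I eased the command slightly and it held at about 25 N, well under the limits.

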